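# Hold the amber reference cuvette in the photometer's light path

## Robot

A 7-joint arm with a two-finger parallel gripper is mounted at the origin on a cart in front of the work surface, level with it; the furniture and walls round the work are solid. World frame = base frame: x ahead of the robot, y to its left, z up, the work surface at z = 0. Lengths are in m, angles in rad, forces in N, time in s.
With the tool pointing down it reaches from about 0.4 to 0.875 m from the base axis. Payload 19.3 kg.
Tool frame: the origin (TCP) lies midway between the tips of the shut fingers; the grasp point (between the pads) lies 19 mm behind it; z points along the fingers, y is the direction in which the jaws open and shut (so a half turn about z gives the same grasp; the last joint's range is limited). The gripper opens to 85 mm and grips with 20 to 120 N. Pads are 22 mm wide; open, the fingers measure 114 mm over their backs; the gripper's body (76 mm by 85 mm) begins 54 mm behind the grasp point. The pads swing forward as they close: fully open they stand 13 mm farther back than shut.
Start: joints at [-1.332, 0.521, -0.036, 1.599, 0.021, 1.021, -0.113], TCP at [0.19, 0.595, 0.193] pointing down, gripper open.
Joint ranges: [-2.91, 2.91], [-0.3, 2.13], [-1.5, 1.42], [0.17, 2.43], [-1.26, 4.41], [0.16, 1.93], [-2.52, 2.52]. Speed limits (rad/s): [1.89, 1.89, 2.39, 2.39, 3.01, 3.01, 3.01].

## Interface

Orientations are given as [roll, pitch, yaw] about the fixed x, y, z axes, in that order (R = Rz(yaw) Ry(pitch) Rx(roll)).
In Python, from workcell import bot, eyes gives the robot as it stands. The module is installed in compiled form; this text tells all that it offers.
- The arm moves only by the shell command python3 -m jog 'ROWS' [FORCE]. ROWS is JSON, a list of rows, each an object with "delta_pos": the shift along the world's x, y, z in mm, a list of three; "spin": the turn about the world's z in rad; "claw": the closure, from 0 (fully open) to 1 (shut). In form: [{"delta_pos": [tx, ty, tz], "spin": spin, "claw": claw}, ...]. A call has 1 to 8 rows; each row is the pose to reach, as a shift and turn from the pose measured when the call began; what a row does not reach only later rows make up. A row lasts 1/10 s, in which the tool goes at most 50 mm and 8.59 degrees, less where a joint would pass 70% of its speed; a pose out of reach is approached as far as the arm can. A call with a gripper value outside its range is refused whole. The fingers move at their own pace and stop on an object; FORCE is the grip in N (left out, the last holds). Time passes only in rows, so rows that repeat a pose let the fingers close. It gives the time, the measured TCP pose, the force and the opening at its end, in the units of the state.
- bot.observe(): the state, without advancing time (a new reading comes with each control period).
- eyes.grab_frame(name): name is "scene" or "top" or "wrist"; returns the picture (480x640x3 uint8, blue, green, red); there is no depth.
- eyes.camera_params(name): a dict with "fx", "fy", "cx", "cy" (pixels), "origin" and "attitude" of the camera in the world. Camera axes: x right, y up, looking along -z (the intrinsics and any distortion apply to the point x, -y, -z); pixel columns grow to the right and rows downward; lengths in m; the calibration is good to about 2 mm. The wrist camera is an equidistant fisheye: a pixel r from the principal point sees the ray r / f radians off the axis. A picture is of the moment at which its call begins: read the wrist's pose just before it. camera_params takes no time and is no camera call; for the wrist camera it gives the pose at the moment of the call.
- bot.job_done(): hands the job in, once; it reports no verdict.
The state is a dict: "clock": time; "qpos": joint angles; "qd": joint speeds; "joint_efforts": joint torques, N m; "position": TCP position; "tool_rot": TCP orientation; "force": force on the tool from outside, world axes, zero at the start; "moment": the same for the moment, N m; "grip_width": finger opening in m.
Only numpy, scipy, OpenCV 4.12 (cv2) and the standard library are available. Lean on these libraries where they do the work, as an engineer would, in place of code of your own. Each camera call takes 0.05 s, during which the arm holds its last target. There are 200 camera calls.

## Task

Get the little photometer ready and check it with the amber reference cuvette. First slide the lamp along its rail towards the detector until the detent clicks and holds it fully home, and let go of it; then take the amber cuvette out of the white stand by its two frosted faces only (never touch its clear windows) and leave the other two cuvettes in their places. Finish while holding it still and upright in the beam, about midway between lamp and detector over the red cross, so that the light goes squarely in at one clear window and out at the other, with the cuvette touching nothing but the gripper.

Things in the scene. Friction and masses are not known exactly. Their poses are not given: they have to be found in the camera images.
- bench: Photometer bench, fixed. Grey plate 100 (x) x 285 (y -95 to 190) x 12 mm, aluminium rail 30 mm wide along y, rail top 28 mm above the table. Origin on the table under the sample position (red cross on the rail), z up. Light grey detector at the -y end: 52 mm wide, y -88 to -45, top 86 mm, round black opening at y -45. Dark lamp on the +y side. Light runs level along y, 66 mm above the table.
- light_path (a point): Middle of the beam at the sample position: above the red cross (bench x = y = 0), 66 mm above the table, midway between detector opening and lamp nozzle when the lamp is home (90 mm apart then). Axes as the bench's: y along the beam, z up.
- lamp_grip (a point): Point in the orange grip block on top of the lamp, 98 mm above the table, moving with the lamp; bench axes. The block is centred on it in x and y: 22 mm across the rail (x), 30 mm along it (y), from 85 to 108 mm above the table. Below it the dark lamp housing, 85 mm high: 25 mm from the middle to either side in x, from here 21 mm to +y and 29 mm (nozzle) to -y.
- lamp (a joint): Slide of the lamp towards the detector (bench -y), in m: 0 at the outer end, 0.080 home against its end stop. It slides with about 1 N; from 0.057 on a spring detent (roller and wedge) resists with up to about 5 N; past 0.071 it snaps home by itself and holds the lamp there with about 4 N.
- stand: White plastic cuvette stand fixed to the table, 150 mm (x) by 44 mm (y), 22 mm high. Origin on the table under its middle. Three pockets in a row at x = -48, 0 and +48 mm, each 29 mm (x) by 21 mm (y), floor 8 mm above the table. Between stand and bench a tall wall pillar reaches forward to x = 0.51 m (y = -0.08 to 0.04): pass it on the robot's side, around x = 0.38.
- amber_cuvette: Amber reference cuvette, solid block upright in any one of the stand's pockets: 26 mm (x) by 18 mm (y) by 60 mm high, 30 to 70 g. Origin at the centre of its underside, 8 mm above the table in the stand. Whitish frosted faces at y = -9 and +9 mm, 24 mm wide, full height: grip these. Clear windows at x = -13 and +13 mm, light passes along x. In the stand its x lies along the row of pockets.
- amber_cuvette_windows: The two clear amber windows, part of that cuvette, same origin and axes: each 12 mm wide, 1 to 58 mm above the underside, 1 mm proud of the ends of the frosted plates. The fingers must not touch them.
- green_cuvette: Green cuvette of the same form and size, in another pocket of the stand; stays there. Same axes.
- blue_cuvette: Blue cuvette of the same form and size, in another pocket of the stand; stays there. Same axes.
Mind the look-alikes: they are no part of the job. Of the things that look like the amber_cuvette, the smallest one is meant.

How it is judged:
On the way, in this order (a step that is already met when the one before it is completed fails the run):
1. the lamp is fully home in its detent and let go (value of joint lamp above 0.078 m and contact force between the fingers and lamp below 0.3 N), for 0.2 s.
2. the amber cuvette is lifted clear of the stand between the fingers (value of joint lamp above 0.078 m and height (world z) of amber_cuvette above 0.03 m and contact force between the fingers and amber_cuvette above 0.5 N), for 0.2 s.
At the end, for the whole second after the job is handed in: Lamp over 0.078, held by its detent alone. Amber cuvette held by its frosted faces only, still, 30 mm or more up, touching nothing else; upright and square to the beam within 0.15 rad; beam within 5 mm of the windows' centre line, midway within 15 mm. Other cuvettes in place (15 mm) (all of step 2 and contact force between each of the arm, the fingers and lamp below 0.3 N and contact force between the fingers and amber_cuvette_windows below 0.3 N and contact force between amber_cuvette and bench below 0.1 N and contact force between amber_cuvette and stand below 0.1 N and contact force between amber_cuvette and green_cuvette below 0.1 N and contact force between amber_cuvette and blue_cuvette below 0.1 N and y of light_path in the frame of amber_cuvette between -0.005 and 0.005 m and z of light_path in the frame of amber_cuvette between 0.004 and 0.055 m and y of amber_cuvette in the frame of bench between -0.015 and 0.015 m and angle between the x axis of amber_cuvette and the y axis of bench, either way round below 0.15 rad and angle between amber_cuvette's own z axis and vertical below 0.15 rad and linear speed of amber_cuvette below 0.02 m/s and distance of each of green_cuvette, blue_cuvette from where it was at the start of the episode below 0.015 m and angle between each of green_cuvette, blue_cuvette's own z axis and vertical below 0.3 rad); the arm keeps its last pose, push and grip.
It fails at once if the fingers press on a clear window of the amber cuvette (contact force between the fingers and amber_cuvette_windows above 0.5 N).
It fails at once if the green or the blue cuvette is taken from its place (distance of any of green_cuvette, blue_cuvette from where it was at the start of the episode above 0.02 m).
It also fails if it takes over 51 s, if anything falls off the work surface, if the arm or the gripper's body presses on something with over 40 N, if the wrist force passes 120 N, or if a joint passes its speed limit or range.

## Working session

There is one attempt and no reset: what is moved stays moved. The work goes in short steps, Python scripts to look and compute and a shell command to move; the robot and the scene stay as the last step left them, time stands still between calls to the robot, and variables do not carry over. Pictures are saved under pics/ and viewed, about 8 in all and at most 12, crops included, and the job is handed in when it is done.

```bash
mkdir -p pics; python3 - <<'E'
from workcell import bot, eyes
import cv2
s=bot.observe();print(s)
for n in("scene","top"):
    cv2.imwrite(f"pics/{n}0.png",eyes.grab_frame(n));print(n,eyes.camera_params(n))
print(eyes.camera_params("wrist"))
E
```

```text
{'clock': 0.0, 'qpos': array([-1.33220295,  0.5220166 , -0.03630639,  1.59998664,  0.02119658,
        1.02106055, -0.11278854]), 'qd': array([ 0.00073508,  0.00024924,  0.00033642,  0.00010103, -0.00152859,
        0.00133252,  0.00010757]), 'joint_efforts': array([-1.45026865e-03, -9.27120996e+01,  1.97910190e+00, -3.69955659e+01,
        1.77356147e-02,  8.07103846e-03,  6.23638766e-05]), 'position': array([0.18988172, 0.59508248, 0.19253201]), 'tool_rot': array([-3.14050951e+00,  8.31270290e-05,  2.83278042e+00]), 'force': array([ 0.41773957, -0.28823838, -0.7064898 ]), 'moment': array([-0.00328699,  0.04993208,  0.00907389]), 'grip_width': 0.08550943691057529}
scene {'fx': 606.0977127057118, 'fy': 606.0977127057118, 'cx': 324.53488821554566, 'cy': 235.39041305503113, 'origin': array([ 0.13595467, -0.58019699,  1.15343472]), 'attitude': array([ 0.5429249 ,  0.0094761 , -0.51427638])}
top {'fx': 441.12803807064057, 'fy': 441.12803807064057, 'cx': 313.5062327846244, 'cy': 242.46414516787834, 'origin': array([ 0.33825882, -0.02376045,  1.00205056]), 'attitude': array([ 0.08467932,  0.02603201, -1.58289544])}
{'fx': 371.64829954431775, 'fy': 371.64829954431775, 'cx': 316.04169155405566, 'cy': 243.48269465877, 'origin': array([0.11879796, 0.6180504 , 0.37305005]), 'attitude': array([-2.99997397e-01,  1.03276953e-03,  1.26087309e+00])}
```

View pics/top0.png

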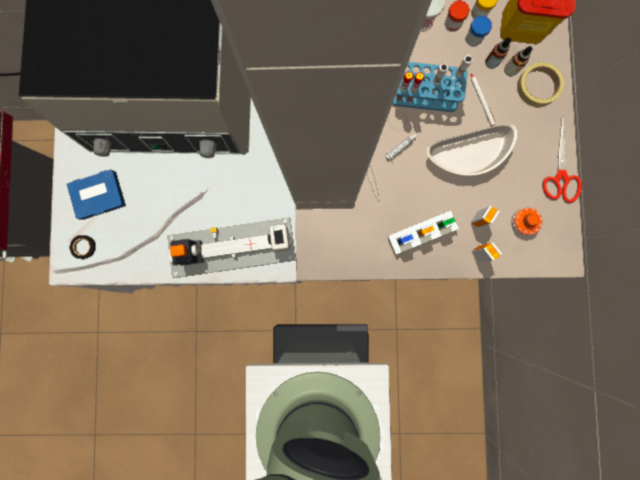

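View pics/scene0.png

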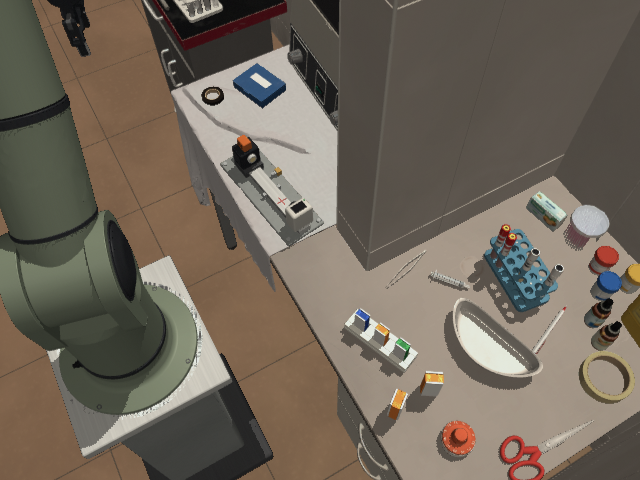

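The top view shows the lamp block near (181,251), the red cross near (250,243), and the stand at about (424,233). The amber cuvette is in the middle pocket at (427,231), with green on the right and blue on the left. The two larger orange blocks outside the stand are look-alikes. I'll zoom in with one composite.

```bash
cat > h.py <<'E'
import numpy as np, cv2
from scipy.spatial.transform import Rotation as R
def ray(p,u,v):
    x,y=(u-p['cx'])/p['fx'],(v-p['cy'])/p['fy']
    return R.from_euler('xyz',p['attitude']).apply([x,-y,-1])
def at(p,u,v,z):
    d=ray(p,u,v); o=np.array(p['origin']); return o+d*(z-o[2])/d[2]
def proj(p,X):
    c=R.from_euler('xyz',p['attitude']).inv().apply(np.array(X)-p['origin'])
    return p['cx']-p['fx']*c[0]/c[2], p['cy']+p['fy']*c[1]/c[2]
def fproj(p,X):
    c=R.from_euler('xyz',p['attitude']).inv().apply(np.array(X)-p['origin'])
    a=np.array([c[0],-c[1]]);t=np.arctan2(np.hypot(*a),-c[2]);a/=np.hypot(*a)
    return p['cx']+p['fx']*t*a[0],p['cy']+p['fy']*t*a[1]
def fat(p,u,v,z):
    a=np.array([u-p['cx'],v-p['cy']]);r=np.hypot(*a);t=r/p['fx'];a/=r
    d=R.from_euler('xyz',p['attitude']).apply([np.sin(t)*a[0],-np.sin(t)*a[1],-np.cos(t)])
    o=np.array(p['origin']);return o+d*(z-o[2])/d[2]
E
python3 - <<'E'
import cv2,numpy as np
t=cv2.imread('pics/top0.png');s=cv2.imread('pics/scene0.png')
f=lambda im,x,y,w,h,k:cv2.resize(im[y:y+h,x:x+w],None,fx=k,fy=k,interpolation=cv2.INTER_CUBIC)
a=f(t,160,210,140,75,5)          # 700x375
b=f(t,380,205,84,55,4)           # 336x220
c=f(s,340,300,84,75,4)[:220]
out=np.zeros((595,700,3),np.uint8);out[:375]=a;out[375:595,:336]=b;out[375:595,340:676]=c
cv2.imwrite('pics/c1.png',out)
E
```

```text
(no output)
```

View pics/c1.png

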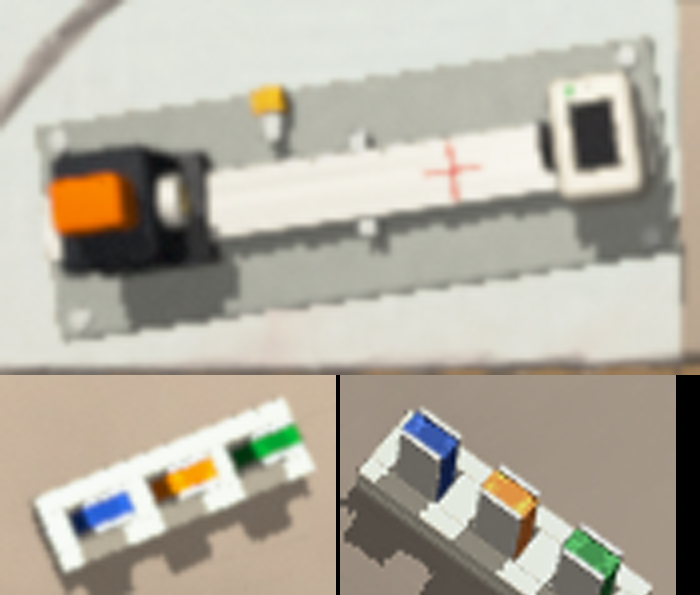

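The composite shows the cross at composite (453,172), and the orange block corners, plate corners and stand corners are all readable. The amber top is at about (190,478) in the top crop and (508,492) in the scene crop.

```bash
python3 - <<'E'
from workcell import eyes
from h import *
np.set_printoptions(precision=4,suppress=True)
T=eyes.camera_params('top');S=eyes.camera_params('scene')
A=lambda u,v,z:at(T,160+u/5-.4,210+v/5-.4,z)
B=lambda u,v,z:at(T,380+u/4-.4,205+(v-375)/4-.4,z)
C=lambda u,v,z:at(S,340+(u-340)/4-.4,300+(v-375)/4-.4,z)
print('cross',A(453,172,.028))
pl=np.array([A(*p,.012) for p in[(38,128),(648,38),(680,258),(65,340)]]);print(pl, pl.mean(0))
e=pl[0]-pl[1];e2=pl[3]-pl[2];ax=e+e2
yb=np.arctan2(ax[1],ax[0])-np.pi/2;print('len',np.linalg.norm(e),np.linalg.norm(e2),np.linalg.norm(pl[0]-pl[3]),'bench yaw',yb)
Y=np.array([-np.sin(yb),np.cos(yb),0]);print('origin by plate',pl.mean(0)-Y*.0475)
og=np.array([A(*p,.108) for p in[(50,178),(128,172),(135,230),(55,236)]]);print('block',og,og.mean(0))
st=np.array([B(*p,.022) for p in[(35,500),(285,400),(315,470),(70,573)]]);print('stand',st,st.mean(0))
e=(st[1]-st[0])+(st[2]-st[3]);print('len',np.linalg.norm(e)/2,'row dir yaw',np.arctan2(e[1],e[0]),np.linalg.norm(st[0]-st[3]))
print('amber top',B(190,479,.068),C(509,492,.068))
print('blue',B(108,510,.068),C(431,432,.068),'green',B(275,440,.068),C(592,550,.068))
E
```

```text
cross [0.4199 0.1415 0.028 ]
[[0.444  0.3339 0.012 ]
 [0.4809 0.0554 0.012 ]
 [0.381  0.0418 0.012 ]
 [0.3476 0.32   0.012 ]] [0.4134 0.1878 0.012 ]
len 0.2808920540926052 0.2802579406381214 0.09737080735638763 bench yaw 0.12553741663084694
origin by plate [0.4193 0.1407 0.012 ]
block [[0.413  0.2939 0.108 ]
 [0.4151 0.2617 0.108 ]
 [0.3912 0.2585 0.108 ]
 [0.3892 0.2915 0.108 ]] [0.4021 0.2764 0.108 ]
stand [[ 0.4342 -0.1659  0.022 ]
 [ 0.488  -0.3059  0.022 ]
 [ 0.4486 -0.3209  0.022 ]
 [ 0.3933 -0.1841  0.022 ]] [ 0.441  -0.2442  0.022 ]
len 0.14877650786751642 row dir yaw -1.195080282106859 0.04476190538757851
amber top [ 0.4396 -0.2412  0.068 ] [ 0.4416 -0.241   0.068 ]
blue [ 0.4238 -0.1975  0.068 ] [ 0.4254 -0.196   0.068 ] green [ 0.4597 -0.2866  0.068 ] [ 0.46   -0.2851  0.068 ]
```

Measurements are consistent: the bench origin is about (0.420,0.141) with yaw 0.125. The lamp slide is about 0.018, so roughly 62 mm remain. The stand row yaw is −1.195, with amber at (0.440,−0.241). Next I move to just behind the lamp block.

```bash
R='{"delta_pos":[206,-265,-30],"spin":-1.137,"claw":1}'; python3 -m jog '[{"delta_pos":[206,-265,-30],"spin":-1.137,"claw":1},{"delta_pos":[206,-265,-30],"spin":-1.137,"claw":1},{"delta_pos":[206,-265,-30],"spin":-1.137,"claw":1},{"delta_pos":[206,-265,-30],"spin":-1.137,"claw":1},{"delta_pos":[206,-265,-30],"spin":-1.137,"claw":1},{"delta_pos":[206,-265,-30],"spin":-1.137,"claw":1},{"delta_pos":[206,-265,-30],"spin":-1.137,"claw":1},{"delta_pos":[206,-265,-30],"spin":-1.137,"claw":1}]' 30
```

```text
clock: 0.9
position: [0.3988, 0.3254, 0.1624]
tool_rot: [-3.141, 0.002, 1.683]
force: [-1.4, 1.7, 0.5]
grip_width: -0.0001
```

```bash
python3 - <<'E'
from workcell import bot,eyes
from h import *
p=eyes.camera_params('wrist');im=eyes.grab_frame('wrist');cv2.imwrite('pics/w1.png',im)
print(p['origin'],p['attitude'],bot.observe()['position'])
Y=np.array([-.1252,.992,0]);X=np.array([.992,.1252,0]);c=np.array([.402,.2764,.108])
print([np.round(fproj(p,c+a*.011*X+b*.015*Y)) for a in(-1,1) for b in(-1,1)],fproj(p,[.4198,.141,.028]))
E
```

```text
[0.3911148  0.40055954 0.34268522] [-0.30197278  0.00067881  0.11124126] [0.3972064  0.32785914 0.16241487]
[array([297., 331.]), array([296., 294.]), array([328., 330.]), array([328., 293.])] (np.float64(315.95525391607305), np.float64(388.6865878432624))
```

View pics/w1.png

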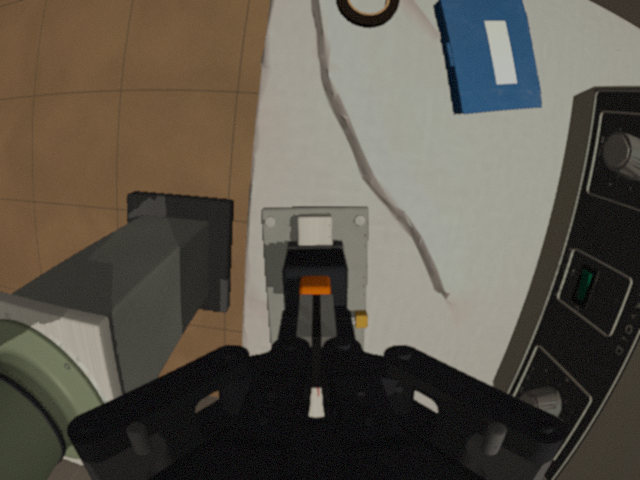

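The wrist view shows the orange block at (315,285) and the cross at (317,389), both within 3 px of the prediction. I descend behind the block.

```bash
python3 -m jog '[{"delta_pos":[0,0,-40],"spin":0.01,"claw":1},{"delta_pos":[0,0,-68],"spin":0.01,"claw":1},{"delta_pos":[0,0,-68],"spin":0.01,"claw":1},{"delta_pos":[2,-15,-68],"spin":0.01,"claw":1},{"delta_pos":[2,-15,-68],"spin":0.01,"claw":1}]' && python3 -m jog '[{"delta_pos":[1,-8,0],"spin":0,"claw":1},{"delta_pos":[2,-16,0],"spin":0,"claw":1},{"delta_pos":[3,-24,0],"spin":0,"claw":1},{"delta_pos":[4,-32,0],"spin":0,"claw":1},{"delta_pos":[5,-40,0],"spin":0,"claw":1},{"delta_pos":[6,-48,0],"spin":0,"claw":1},{"delta_pos":[6,-48,0],"spin":0,"claw":1}]'
```

```text
clock: 1.45
position: [0.4, 0.3113, 0.0957]
tool_rot: [-3.141, 0.001, 1.691]
force: [0.4, 0.4, 1.2]
grip_width: -0.0003
clock: 2.15
position: [0.4061, 0.2621, 0.0957]
tool_rot: [-3.141, 0.001, 1.69]
force: [0.3, -0.7, 0.0]
grip_width: 0.0001
```

```bash
python3 -m jog '[{"delta_pos":[1,-4,0],"spin":0,"claw":1},{"delta_pos":[1,-8,0],"spin":0,"claw":1},{"delta_pos":[1,-8,0],"spin":0,"claw":1}]';python3 -m jog '[{"delta_pos":[0,-4,0],"spin":0,"claw":1},{"delta_pos":[1,-8,0],"spin":0,"claw":1},{"delta_pos":[1,-8,0],"spin":0,"claw":1}]'; python3 - <<'E'
from workcell import bot,eyes
from h import *
im=eyes.grab_frame('top');cv2.imwrite('pics/t2.png',cv2.resize(im[200:290,160:300],None,fx=5,fy=5,interpolation=cv2.INTER_CUBIC));s=bot.observe();print(s['position'],s['force'])
E
```

```text
clock: 2.45
position: [0.4071, 0.2535, 0.0956]
tool_rot: [-3.141, 0.001, 1.689]
force: [0.1, 0.2, 0.8]
grip_width: 0.0001
clock: 2.75
position: [0.4083, 0.245, 0.0957]
tool_rot: [-3.141, 0.002, 1.689]
force: [-0.6, -0.1, 0.2]
grip_width: -0.0003
[0.40824712 0.2453139  0.09567767] [-0.63284419 -0.0126157  -0.30758558]
```

View pics/t2.png

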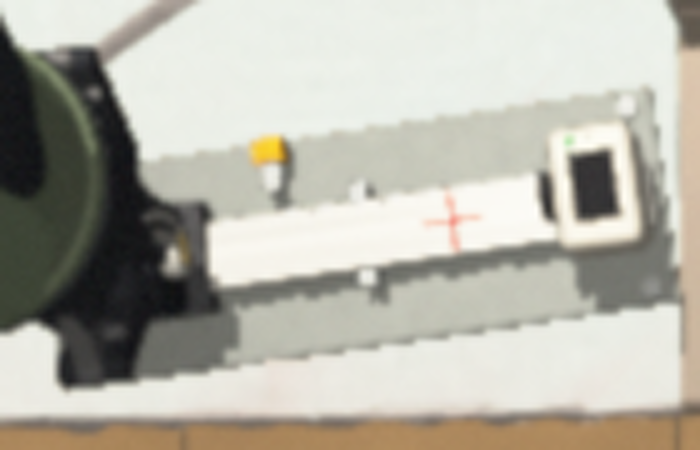

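```bash
python3 - <<'E'
from workcell import bot,eyes
from h import *
p=eyes.camera_params('wrist');im=eyes.grab_frame('wrist');s=eyes.grab_frame('scene')
q=bot.observe()['position'];T=eyes.camera_params('top');S=eyes.camera_params('scene')
print(q,p['origin'],proj(T,q),proj(T,q+[0,0,.1]),proj(S,q),fproj(p,q))
a=im[180:480,160:480];u,v=map(int,proj(S,q));b=cv2.resize(s[v-60:v+60,u-64:u+64],(320,300),interpolation=cv2.INTER_CUBIC)
cv2.imwrite('pics/w2.png',np.hstack([a,b]));print(u,v)
E
```

```text
[0.40815682 0.24570242 0.09568086] [0.40016691 0.32037276 0.27603895] (np.float64(194.67604124810902), np.float64(247.68475381046983)) (np.float64(178.76063898893517), np.float64(243.75059176688166)) (np.float64(252.9179216555423), np.float64(153.07633293962414)) (np.float64(314.76270698931006), np.float64(278.05984272332415))
252 153
```

View pics/w2.png

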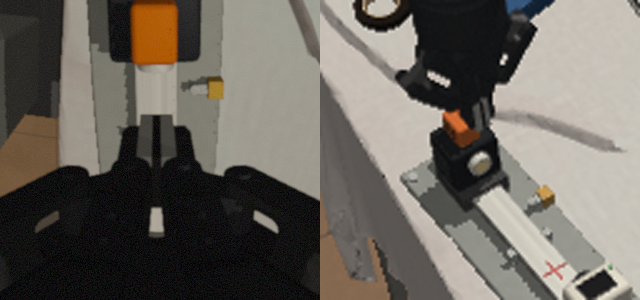

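```bash
python3 - <<'E'
from workcell import bot,eyes
from h import *
p=eyes.camera_params('wrist');S=eyes.camera_params('scene')
for n,(u,v) in dict(rearL=(292,182),frontL=(292,239),frontR=(338,239),tips=(315,297)).items():
  print(n,fat(p,u,v,.108),fat(p,u,v,.0957))
s=lambda x,y,z:at(S,252-64+(x-320)*.4,153-60+y*.4,z)
print('scene block top',s(455,125,.108),s(478,133,.108),s(445,112,.108),'tip?',s(485,122,.1))
w=cv2.imread('pics/w1.png');print(bot.observe()['tool_rot'])
E
python3 - <<'E'
import cv2,numpy as np,sys
sys.path.insert(0,'.')
E
```

```text
rearL [0.39179073 0.29660192 0.108     ] [0.39118503 0.29483905 0.0957    ]
frontL [0.39454543 0.26966866 0.108     ] [0.39414138 0.26593428 0.0957    ]
frontR [0.41612249 0.27221863 0.108     ] [0.41729787 0.26867091 0.0957    ]
tips [0.40884712 0.24095031 0.108     ] [0.40948995 0.23511375 0.0957    ]
scene block top [0.39642541 0.27387089 0.108     ] [0.41018593 0.25543785 0.108     ] [0.39510336 0.29188114 0.108     ] tip? [0.42326698 0.27009995 0.1       ]
[-3.14112094e+00  1.35192968e-03  1.68945362e+00]
```

The pictures show that the fingers passed over the block without touching it. The shut tips appear about 15–20 mm higher than the reported TCP, and the lamp hasn't moved. I'll go back behind it and come in lower, so the push lands on the block or housing.

```bash
python3 -m jog '[{"delta_pos":[0,0,40],"spin":0,"claw":1},{"delta_pos":[-6,45,40],"spin":0,"claw":1},{"delta_pos":[-11,92,40],"spin":0,"claw":1},{"delta_pos":[-11,92,40],"spin":0,"claw":1},{"delta_pos":[-11,92,-2],"spin":0,"claw":1},{"delta_pos":[-11,92,-24],"spin":0,"claw":1},{"delta_pos":[-11,92,-24],"spin":0,"claw":1}]'; python3 - <<'E'
from workcell import bot,eyes
from h import *
p=eyes.camera_params('wrist');im=eyes.grab_frame('wrist');s=eyes.grab_frame('scene')
q=bot.observe()['position'];S=eyes.camera_params('scene')
print(q,proj(S,q),fproj(p,q))
a=cv2.resize(im[230:380,240:400],None,fx=2.5,fy=2.5);u,v=250,140;b=cv2.resize(s[v-60:v+60,u-64:u+64],(400,375),interpolation=cv2.INTER_CUBIC)
cv2.imwrite('pics/w3.png',np.hstack([a,b]));print(u,v)
E
```

```text
clock: 3.6
position: [0.3958, 0.3367, 0.0693]
tool_rot: [-3.138, 0.004, 1.69]
force: [-0.3, -0.5, 0.0]
grip_width: 0.0001
[0.39733667 0.33767958 0.07213409] (np.float64(232.48007576398027), np.float64(134.3226461611934)) (np.float64(317.9656960397298), np.float64(279.3344687169486))
250 140
```

View pics/w3.png

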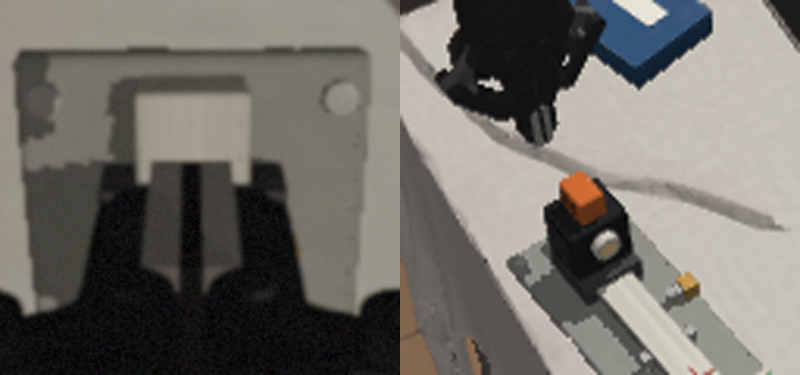

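The scene crop shows the tips at about (231,125) and the wrist view at v≈295. Both put the real tips about 25 mm above the reported TCP. I go 20 mm lower and push on the housing, still well clear of the rail.

```bash
python3 -m jog '[{"delta_pos":[0,-2,-20],"spin":0,"claw":1},{"delta_pos":[0,-2,-20],"spin":0,"claw":1},{"delta_pos":[2,-14,-20],"spin":0,"claw":1},{"delta_pos":[3,-22,-20],"spin":0,"claw":1},{"delta_pos":[4,-30,-20],"spin":0,"claw":1},{"delta_pos":[5,-38,-20],"spin":0,"claw":1}]'; python3 -m jog '[{"delta_pos":[1,-8,0],"spin":0,"claw":1},{"delta_pos":[2,-16,0],"spin":0,"claw":1},{"delta_pos":[2,-20,0],"spin":0,"claw":1},{"delta_pos":[2,-20,0],"spin":0,"claw":1}]'
python3 - <<'E'
from workcell import bot,eyes
from h import *
im=eyes.grab_frame('top');s=eyes.grab_frame('scene');a=cv2.resize(im[200:290,160:300],(560,360),interpolation=cv2.INTER_CUBIC)
cv2.imwrite('pics/t4.png',a);cv2.imwrite('pics/s4.png',s);q=bot.observe();print(q['position'],q['force'])
# lamp front flange: white rail starts; dark->bright along rail line
T=eyes.camera_params('top')
for l in range(40,82,4):
  pass
g=im.astype(int)
E
```

```text
clock: 4.3
position: [0.4028, 0.2991, 0.0527]
tool_rot: [3.141, 0.001, 1.689]
force: [0.7, 0.8, 0.1]
grip_width: 0.0
clock: 4.7
position: [0.4048, 0.2784, 0.0528]
tool_rot: [-3.142, 0.001, 1.688]
force: [0.5, -0.0, 0.4]
grip_width: 0.0001
[0.40471204 0.27921266 0.05271438] [-0.14555054  0.44703917  0.17532787]
```

View pics/t4.png

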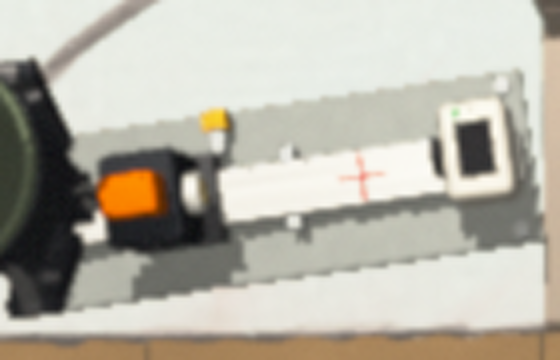

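It's moving: the flange is now at (225,200) in the crop, about 30 mm further on. I keep pushing.

```bash
python3 -m jog '[{"delta_pos":[1,-6,0],"spin":0,"claw":1},{"delta_pos":[1,-12,0],"spin":0,"claw":1},{"delta_pos":[1,-12,0],"spin":0,"claw":1}]';python3 -m jog '[{"delta_pos":[1,-5,0],"spin":0,"claw":1},{"delta_pos":[1,-8,0],"spin":0,"claw":1},{"delta_pos":[1,-8,0],"spin":0,"claw":1}]';python3 -m jog '[{"delta_pos":[0,-4,0],"spin":0,"claw":1},{"delta_pos":[1,-8,0],"spin":0,"claw":1},{"delta_pos":[1,-8,0],"spin":0,"claw":1}]'
python3 - <<'E'
from workcell import bot,eyes
from h import *
im=eyes.grab_frame('top');cv2.imwrite('pics/t5.png',im);T=eyes.camera_params('top');print(bot.observe()['position'],bot.observe()['force'])
o=np.array([.4196,.141,0]);Y=np.array([-.1252,.992,0])
for n in('top0','t5'):
  im=cv2.imread(f'pics/{n}.png')
  m=((im[...,2]>180)&(im[...,0]<60)&(im[...,1]>70)&(im[...,1]<170));m[:,:160]=0;m[:,270:]=0;m[:225]=0;m[280:]=0
  ys,xs=np.nonzero(m);print(n,len(xs),xs.min(),xs.max())
  X=at(T,xs.max()+.5,ys[xs==xs.max()].mean(),.108);print((X-o)@Y)
E
```

```text
clock: 5.1
position: [0.4057, 0.2662, 0.0527]
tool_rot: [-3.141, 0.001, 1.688]
force: [-0.4, -0.1, 1.4]
grip_width: -0.0003
clock: 5.4
position: [0.4067, 0.2583, 0.0527]
tool_rot: [-3.142, 0.001, 1.688]
force: [0.1, 3.0, -1.6]
grip_width: 0.0002
clock: 5.7
position: [0.4078, 0.2497, 0.0527]
tool_rot: [-3.141, 0.001, 1.688]
force: [0.1, -0.6, 0.7]
grip_width: -0.0
[0.40772827 0.24991395 0.05271471] [0.05132626 0.48442286 0.79786792]
top0 131 170 183
0.1251532424376928
t5 138 200 216
0.05320630144461119
```

The detent force peaked at 3 N and then dropped to about 0, and the block moved about 72 mm with its front at bench y≈53–59. That means it has snapped home. I retreat, lift, open, and go round the pillar to the stand.

```bash
python3 -m jog '[{"delta_pos":[-2,20,0],"spin":0,"claw":1},{"delta_pos":[-2,22,0],"spin":0,"claw":1},{"delta_pos":[-2,22,50],"spin":0,"claw":1},{"delta_pos":[-2,22,100],"spin":0,"claw":1},{"delta_pos":[-2,22,150],"spin":0,"claw":1},{"delta_pos":[-2,22,150],"spin":0,"claw":0}]'; python3 -m jog '[{"delta_pos":[-5,-50,0],"spin":0,"claw":0},{"delta_pos":[-10,-100,0],"spin":0,"claw":0},{"delta_pos":[-15,-150,0],"spin":0,"claw":0},{"delta_pos":[-20,-200,0],"spin":0,"claw":0},{"delta_pos":[-22,-250,0],"spin":0.05,"claw":0},{"delta_pos":[-22,-300,0],"spin":0.1,"claw":0},{"delta_pos":[-20,-350,0],"spin":0.15,"claw":0},{"delta_pos":[-15,-400,0],"spin":0.2,"claw":0}]'
```

```text
clock: 6.35
position: [0.408, 0.2731, 0.2082]
tool_rot: [3.135, -0.004, 1.687]
force: [1.2, 0.1, -1.6]
grip_width: 0.0134
clock: 7.15
position: [0.392, -0.1278, 0.2083]
tool_rot: [3.135, -0.004, 1.889]
force: [0.7, 2.0, 0.4]
grip_width: 0.0853
```

```bash
python3 -m jog '[{"delta_pos":[20,-50,0],"spin":0.058,"claw":0},{"delta_pos":[40,-95,0],"spin":0.058,"claw":0},{"delta_pos":[48,-114,-30],"spin":0.058,"claw":0},{"delta_pos":[48,-114,-60],"spin":0.058,"claw":0},{"delta_pos":[48,-114,-60],"spin":0.058,"claw":0}]'; python3 - <<'E'
from workcell import bot,eyes
from h import *
p=eyes.camera_params('wrist');im=eyes.grab_frame('wrist');s=eyes.grab_frame('scene')
q=bot.observe()['position'];S=eyes.camera_params('scene')
cv2.imwrite('pics/w6raw.png',im);cv2.imwrite('pics/s6raw.png',s)
print(q,bot.observe()['tool_rot'],proj(S,q),fproj(p,q),fproj(p,[.4405,-.241,.068]))
u,v=map(int,proj(S,[.4405,-.241,.09]));print(u,v)
b=cv2.resize(s[v-62:v+62,u-50:u+50],(400,496),interpolation=cv2.INTER_CUBIC)
a=im[100:480:,120:520];a=np.vstack([a,np.zeros((116,400,3),np.uint8)])
cv2.imwrite('pics/w6.png',np.hstack([a,b]))
E
```

```text
clock: 7.65
position: [0.4377, -0.2417, 0.1452]
tool_rot: [3.14, -0.007, 1.946]
force: [0.1, 1.0, 0.8]
grip_width: 0.0858
[ 0.43951932 -0.2417641   0.14858231] [ 3.13574107 -0.0047956   1.94723059] (np.float64(384.2811536070977), np.float64(312.486900617972)) (np.float64(318.31176829486816), np.float64(282.09950215337625)) (np.float64(319.120067739596), np.float64(238.48965443664238))
382 324
```

View pics/w6.png

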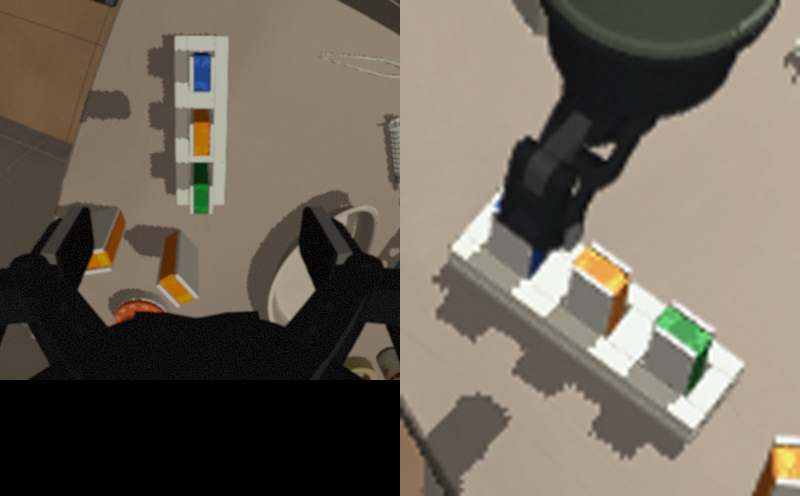

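The wrist view shows the amber top at (322,240), within 3 px of the prediction, and the row is aligned. I triangulate the finger tips against the tool's jaw plane.

```bash
python3 - <<'E'
from workcell import bot,eyes
from h import *
p=eyes.camera_params('wrist');q=bot.observe()['position']
th=bot.observe()['tool_rot'][2]-np.pi/2
J=np.array([np.cos(th),np.sin(th),0]);N=np.array([-J[1],J[0],0])
o=np.array(p['origin'])
for u,v in[(195,308),(212,320),(438,308),(424,320),(425,310),(210,310)]:
  d=fat(p,u,v,.0)-o
  for off in(0,.011):
    X=o+d*(((q+off*N-o)@N)/(d@N)); print((u,v),off,'jaw %.1f z-TCP %.1f'%((X-q)@J*1e3,(X[2]-q[2])*1e3))
E
```

```text
(195, 308) 0 jaw -54.1 z-TCP 36.2
(195, 308) 0.011 jaw -46.2 z-TCP 57.7
(212, 320) 0 jaw -43.4 z-TCP 46.8
(212, 320) 0.011 jaw -37.0 z-TCP 66.7
(438, 308) 0 jaw 55.1 z-TCP 37.2
(438, 308) 0.011 jaw 46.9 z-TCP 58.5
(424, 320) 0 jaw 45.5 z-TCP 47.7
(424, 320) 0.011 jaw 38.7 z-TCP 67.4
(425, 310) 0 jaw 48.5 z-TCP 38.6
(425, 310) 0.011 jaw 41.3 z-TCP 59.7
(210, 310) 0 jaw -46.6 z-TCP 37.7
(210, 310) 0.011 jaw -39.8 z-TCP 58.9
```

Open tips are about 40 mm behind the reported TCP, which fits shut tips about 25 mm behind it. With the TCP at z≈0.014, the tips should sit at 0.03–0.04, between the stand top and the cuvette top. I descend while watching the force.

```bash
python3 -m jog '[{"delta_pos":[2,1,-40],"spin":0,"claw":0},{"delta_pos":[2,1,-80],"spin":0,"claw":0},{"delta_pos":[2,1,-110],"spin":0,"claw":0},{"delta_pos":[2,1,-125],"spin":0,"claw":0},{"delta_pos":[2,1,-134],"spin":0,"claw":0},{"delta_pos":[2,1,-134],"spin":0,"claw":0}]'; python3 - <<'E'
from workcell import bot,eyes
from h import *
p=eyes.camera_params('wrist');im=eyes.grab_frame('wrist');s=eyes.grab_frame('scene')
q=bot.observe();print(q['position'],q['tool_rot'],q['force'],fproj(p,[.4415,-.2405,.068]))
u,v=382,324
b=cv2.resize(s[v-62:v+62,u-50:u+50],(400,496),interpolation=cv2.INTER_CUBIC)
a=im[100:480:,120:520];a=np.vstack([a,np.zeros((116,400,3),np.uint8)])
cv2.imwrite('pics/w7.png',np.hstack([a,b]))
E
```

```text
clock: 8.35
position: [0.4421, -0.2405, 0.0152]
tool_rot: [3.135, -0.005, 1.948]
force: [0.7, -0.0, 0.2]
grip_width: 0.0854
[ 0.44238514 -0.24088434  0.01591035] [ 3.13431837 -0.00366841  1.9476646 ] [-0.0736901   0.70185926  0.40552332] (np.float64(314.1742825739984), np.float64(328.5453369128263))
```

View pics/w7.png

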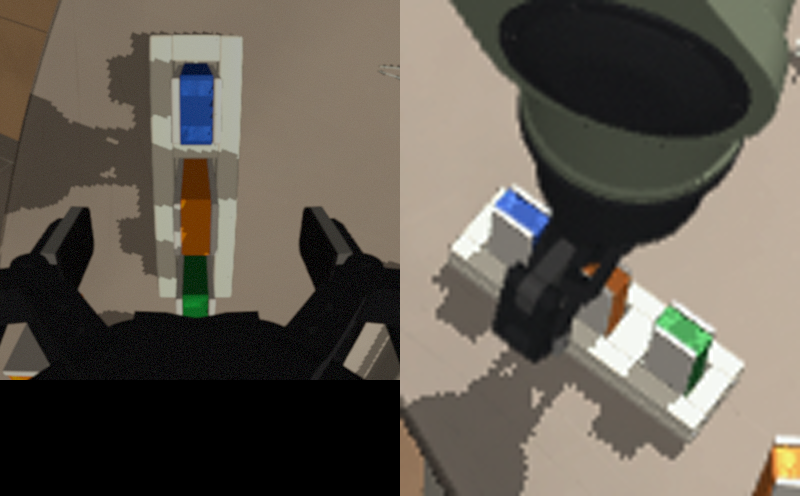

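The amber top is at (315,328), against a predicted (314,328), and both fingers clear the stand. One numeric check of the finger tip in the scene picture before closing.

```bash
python3 - <<'E'
from workcell import bot,eyes
from h import *
S=eyes.camera_params('scene');q=bot.observe()['position'];th=1.9477-np.pi/2
J=np.array([np.cos(th),np.sin(th),0]);N=np.array([-J[1],J[0],0])
for z in(.029,.04,.05,.06):
  print(z,[tuple(np.round([400+(a-332)*4,(b-262)*4])) for a,b in (proj(S,[*(q-J*j+N*n)[:2],z]) for j in(.043,.057) for n in(-.011,.011))])
print([tuple(np.round([400+(a-332)*4,(b-262)*4])) for a,b in (proj(S,X) for X in([.4424,-.2409,.068],))])
E
```

```text
0.029 [(np.float64(561.0), np.float64(376.0)), (np.float64(524.0), np.float64(349.0)), (np.float64(543.0), np.float64(398.0)), (np.float64(507.0), np.float64(370.0))]
0.04 [(np.float64(562.0), np.float64(368.0)), (np.float64(525.0), np.float64(341.0)), (np.float64(544.0), np.float64(390.0)), (np.float64(508.0), np.float64(362.0))]
0.05 [(np.float64(563.0), np.float64(361.0)), (np.float64(526.0), np.float64(333.0)), (np.float64(546.0), np.float64(383.0)), (np.float64(509.0), np.float64(355.0))]
0.06 [(np.float64(564.0), np.float64(353.0)), (np.float64(527.0), np.float64(325.0)), (np.float64(547.0), np.float64(375.0)), (np.float64(509.0), np.float64(347.0))]
[(np.float64(601.0), np.float64(266.0))]
```

Finger tips are at about z 0.06 open, so there's room to go lower. Any offset along the row is harmless, because the pads meet only the frosted faces. I lower 12 mm and close.

```bash
python3 -m jog '[{"delta_pos":[-1,0,-6],"spin":0,"claw":0},{"delta_pos":[-1,0,-12],"spin":0,"claw":0},{"delta_pos":[-1,0,-12],"spin":0,"claw":0},{"delta_pos":[-1,0,-12],"spin":0,"claw":0.6},{"delta_pos":[-1,0,-12],"spin":0,"claw":1},{"delta_pos":[-1,0,-12],"spin":0,"claw":1},{"delta_pos":[-1,0,-12],"spin":0,"claw":1},{"delta_pos":[-1,0,-12],"spin":0,"claw":1}]' 40; python3 -m jog '[{"delta_pos":[0,0,0],"spin":0,"claw":1},{"delta_pos":[0,0,0],"spin":0,"claw":1},{"delta_pos":[0,0,0],"spin":0,"claw":1}]'
```

```text
clock: 9.25
position: [0.4414, -0.2409, 0.004]
tool_rot: [3.134, -0.004, 1.948]
force: [-1.3, 0.6, 4.1]
grip_width: 0.0172
clock: 9.55
position: [0.4415, -0.2409, 0.0041]
tool_rot: [3.134, -0.004, 1.948]
force: [-0.4, -0.3, 1.9]
grip_width: 0.0175
```

Gripped at 17.5 mm. I lift straight up.

```bash
python3 -m jog '[{"delta_pos":[0,0,10],"spin":0,"claw":1},{"delta_pos":[0,0,25],"spin":0,"claw":1},{"delta_pos":[0,0,45],"spin":0,"claw":1},{"delta_pos":[0,0,75],"spin":0,"claw":1},{"delta_pos":[0,0,110],"spin":0,"claw":1},{"delta_pos":[0,0,130],"spin":0,"claw":1},{"delta_pos":[0,0,130],"spin":0,"claw":1}]'; python3 - <<'E'
from workcell import bot,eyes
from h import *
im=eyes.grab_frame('wrist');s=eyes.grab_frame('scene');p=eyes.camera_params('wrist');S=eyes.camera_params('scene')
q=bot.observe();Q=q['position'];print(Q,q['tool_rot'],q['grip_width'])
th=q['tool_rot'][2]-np.pi/2;J=np.array([np.cos(th),np.sin(th),0]);N=np.array([-J[1],J[0],0])
u,v=map(int,proj(S,Q+[0,0,.0]));print(u,v)
b=cv2.resize(s[v-62:v+62,u-50:u+50],(400,496),interpolation=cv2.INTER_CUBIC)
a=cv2.resize(im[230:429,240:400],(400,496))
# expected bottom/top corners if grasp unslipped (underside at TCP+4mm)
for z in(.004,.064):
  X=[Q+J*j+N*n+[0,0,z] for j in(-.009,.009) for n in(-.013,.013)]
  print(z,'w',[tuple(np.round([(f[0]-240)*2.5,(f[1]-230)*2.5])) for f in(fproj(p,x) for x in X)])
  print('s',[tuple(np.round([400+(f[0]-u+50)*4,(f[1]-v+62)*4])) for f in(proj(S,x) for x in X)])
cv2.imwrite('pics/w8.png',np.hstack([a,b]));cv2.imwrite('pics/s8.png',s)
E
```

```text
clock: 10.25
position: [0.4427, -0.2415, 0.137]
tool_rot: [3.131, -0.001, 1.948]
force: [1.4, 0.4, -1.6]
grip_width: 0.017
[ 0.44155758 -0.24068678  0.13442978] [ 3.13342063 -0.00335598  1.94795101] 0.017374411788535646
384 314
0.004 w [(np.float64(145.0), np.float64(185.0)), (np.float64(143.0), np.float64(69.0)), (np.float64(230.0), np.float64(184.0)), (np.float64(232.0), np.float64(68.0))]
s [(np.float64(614.0), np.float64(278.0)), (np.float64(567.0), np.float64(245.0)), (np.float64(637.0), np.float64(249.0)), (np.float64(591.0), np.float64(216.0))]
0.064 w [(np.float64(131.0), np.float64(355.0)), (np.float64(126.0), np.float64(208.0)), (np.float64(248.0), np.float64(354.0)), (np.float64(253.0), np.float64(207.0))]
s [(np.float64(625.0), np.float64(223.0)), (np.float64(576.0), np.float64(188.0)), (np.float64(649.0), np.float64(193.0)), (np.float64(600.0), np.float64(159.0))]
```

View pics/w8.png

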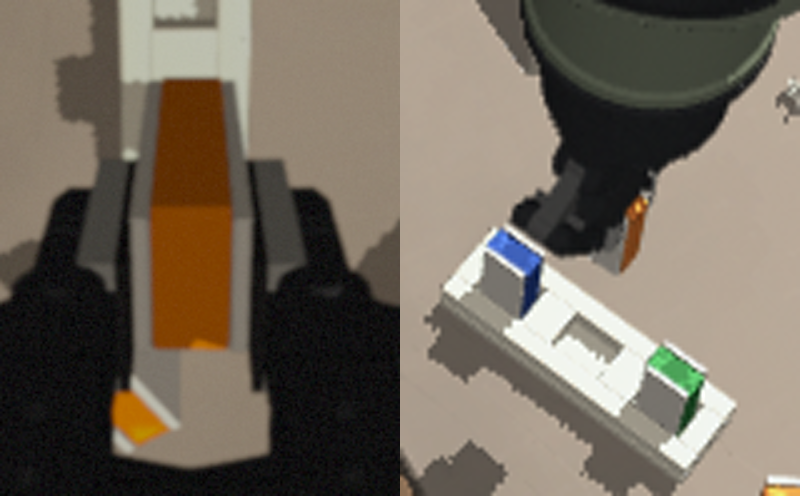

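The amber cuvette is held upright: its window face runs from y=80 to 207 in the crop, close to the prediction. Green and blue are still in the stand and the middle pocket is empty. Now back around the pillar to the bench.

```bash
python3 -m jog '[{"delta_pos":[-20,40,0],"spin":0,"claw":1},{"delta_pos":[-40,80,0],"spin":0,"claw":1},{"delta_pos":[-54,120,0],"spin":0,"claw":1},{"delta_pos":[-57,160,0],"spin":-0.05,"claw":1},{"delta_pos":[-57,200,0],"spin":-0.1,"claw":1},{"delta_pos":[-57,240,0],"spin":-0.15,"claw":1},{"delta_pos":[-52,280,0],"spin":-0.2,"claw":1},{"delta_pos":[-40,320,0],"spin":-0.25,"claw":1}]';python3 -m jog '[{"delta_pos":[9,30,0],"spin":0,"claw":1},{"delta_pos":[17,60,0],"spin":0,"claw":1},{"delta_pos":[17,60,0],"spin":0,"claw":1},{"delta_pos":[17,60,0],"spin":0,"claw":1}]'; python3 -c "
from workcell import bot;s=bot.observe();print(s['position'],s['tool_rot'],s['grip_width'])"
```

```text
clock: 11.15
position: [0.4004, 0.0808, 0.134]
tool_rot: [3.135, -0.003, 1.696]
force: [1.1, -0.5, -0.8]
grip_width: 0.0174
clock: 11.55
position: [0.4168, 0.1407, 0.1333]
tool_rot: [3.136, -0.002, 1.697]
force: [0.9, -1.7, -0.6]
grip_width: 0.0174
[0.41681897 0.14066156 0.13325078] [ 3.13625923e+00 -2.09338659e-03  1.69691715e+00] 0.01738134210578685
```

```bash
python3 -m jog '[{"delta_pos":[3,0,-20],"spin":0,"claw":1},{"delta_pos":[3,0,-40],"spin":0,"claw":1},{"delta_pos":[3,0,-60],"spin":0,"claw":1},{"delta_pos":[3,0,-75],"spin":0,"claw":1},{"delta_pos":[3,0,-87],"spin":0,"claw":1},{"delta_pos":[3,0,-87],"spin":0,"claw":1},{"delta_pos":[3,0,-87],"spin":0,"claw":1}]'; python3 - <<'E'
from workcell import bot,eyes
from h import *
im=eyes.grab_frame('wrist');t=eyes.grab_frame('top');s=eyes.grab_frame('scene');p=eyes.camera_params('wrist');S=eyes.camera_params('scene')
q=bot.observe();Q=q['position'];print(Q,q['tool_rot'],q['grip_width'],q['force'])
u,v=map(int,proj(S,[*Q[:2],.07]));b=cv2.resize(s[v-62:v+62,u-50:u+50],(400,496),interpolation=cv2.INTER_CUBIC)
a=cv2.resize(im[150:398,220:420],(400,496))
print('w cross,',[tuple(np.round([(f[0]-220)*2,(f[1]-150)*2])) for f in (fproj(p,X) for X in([.4196,.141,.066],[.4196,.141,.028]))])
cv2.imwrite('pics/w9.png',np.hstack([a,b]))
E
```

```text
clock: 12.25
position: [0.4198, 0.14, 0.0465]
tool_rot: [3.136, -0.002, 1.696]
force: [0.1, -0.3, -0.7]
grip_width: 0.0172
[0.42010047 0.14075927 0.04685457] [ 3.13542403e+00 -2.49861700e-03  1.69688920e+00] 0.017184926167284807 [-0.38459975  0.12620809 -0.28198022]
w cross, [(np.float64(188.0), np.float64(287.0)), (np.float64(188.0), np.float64(231.0))]
```

View pics/w9.png

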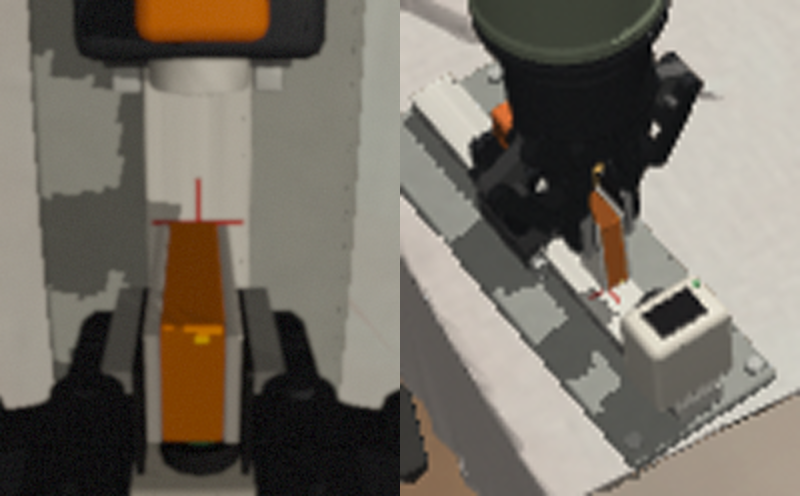

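The cuvette is held over the red cross, which is at (198,222) in the crop, touching nothing. The bench axis is about 1–1.5 mm to +x of the cuvette. I make a small trim, check the lamp position numerically, and hand in if it's good.

```bash
python3 - <<'E'
from workcell import eyes
from h import *
p=eyes.camera_params('wrist');f=lambda x,y,z:fat(p,220+x/2,150+y/2,z)
c=f(198,222,.028);
for z in(.085,.108):print(np.linalg.norm((f(202,41,z)-c)[:2]))
print('cross',c,'nozzle end', np.linalg.norm((f(200,92,.066)-c)[:2]))
E
python3 -m jog '[{"delta_pos":[1,0,0],"spin":0,"claw":1},{"delta_pos":[1.5,0.5,0],"spin":0,"claw":1},{"delta_pos":[1.5,0.5,0],"spin":0,"claw":1},{"delta_pos":[1.5,0.5,0],"spin":0,"claw":1},{"delta_pos":[1.5,0.5,0],"spin":0,"claw":1}]'
```

```text
0.057164567582876157
0.059501835352066636
cross [0.4221604  0.14413643 0.028     ] nozzle end 0.04394194939027651
clock: 12.9
position: [0.4216, 0.1412, 0.0469]
tool_rot: [3.135, -0.002, 1.697]
force: [0.7, 0.0, -0.6]
grip_width: 0.0176
```

The block front is 57–59 mm from the cross (59 expected when home) and the nozzle end is 44 mm away (45 expected), so the lamp is home. I hand in.

```bash
python3 -c "
from workcell import bot
s=bot.observe();print(s['clock'],s['position'],abs(s['qd']).max(),s['grip_width']);bot.job_done()"
```

```text
12.9 [0.42159103 0.14124085 0.04686582] 0.0015103374167657058 0.01755968304855214
the job is handed in; nothing more can be done
```

I handed the job in at 12.9 s, with the amber cuvette held over the red cross and the lamp pushed home and let go. No verdict is reported at hand-in, so these are my own checks.

- **Lamp:** I pushed it with the shut fingers until the force rose to about 3 N and then dropped to zero as it snapped in. The last wrist picture puts the block front 57–59 mm from the cross (59 mm expected) and the nozzle end 44 mm away (45 mm expected), so it is home.
- **Amber cuvette:** I gripped it across its frosted faces at about 17.5 mm with 40 N and lifted it out. It hangs about 1–1.5 mm or less off the beam line and 3 mm or less from midway along it. Its underside is about 51 mm up and any tilt is about 0.04 rad or less. The arm was still and the tool force close to zero, so nothing suggests contact with anything else.
- **Other cuvettes:** Green and blue were seen standing in their pockets after the lift.

**What disagreed:**
- The first push passed over the lamp block without touching it. The pictures showed the real finger tips about 25 mm or more behind the reported TCP, so I worked lower from then on.
- The wrist camera put the cross about 3 mm from where the top camera had it. I moved the cuvette about 1.5 mm towards the wrist camera's reading, but took no picture after that last move.

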